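Shut down a gas station's coaxial coarse and fine valve

TASK

Shut down the gas station on the bench. First close the fine valve: turn the small upper knob clockwise until it comes up against its seat and the black needle stands in the green band, snug but never into the red, without moving the large ring below it. Then turn the large coarse ring back anticlockwise until its orange line is in line with the black index line, leaving the fine knob as it is so the needle stays in the green; do not disturb the things around the station, and let go at the end.

Things in the scene. Friction and masses are not known exactly. Their poses are not given: they have to be found in the camera images.
- station: Fixed blue box with a white top, 190 (x) by 170 (y) by 55 mm high, on the bench, turned up to 0.5 rad. Origin: centre of its underside; z up. Both knobs and the needle turn about its vertical centre line (x = y = 0 of this body).
- index_line (a point): Middle of the black index line painted on the white top: on the station's +y side, along y, from radius 37 to 59 mm, 5 mm wide.
- fine_top (a point): Centre of the top face of the fine knob: upright black ribbed cylinder, 30 mm diameter, 30 mm tall, top 118 mm and foot 88 mm above the bench, standing on the coarse ring's top face. Round: it can be gripped at any yaw. A white line on its top shows its own turn. It stays where it is left.
- fine: The fine knob (origin on its axis at bench height). Clockwise from above closes it; running friction about 0.30 N m. It meets its seat after 0.4 to 1.3 rad, at an angle that differs every time and cannot be seen. From there the needle is carried one for one with the knob and the torque steps up by about 0.10 N m, then rises 0.6 N m per rad.
- coarse (a joint): Angle of the coarse ring, rad, clockwise from above positive; 0 = its orange line in line with the black index line. Starts between 0.6 and 1.2. It turns freely from -1.8 to 1.8 with no stop or detent at 0; friction only about 0.06 N m, so rubbing moves it; it stays where it is left.
- coarse_line (a point): Outer end of the orange line on the coarse ring's top face, at radius 28 mm. The ring is an upright grey ribbed cylinder, 60 mm diameter, from 58 to 88 mm above the bench, coaxial with the fine knob that stands on it; under it is 3 mm to the white top.
- needle_tip (a point): Tip of the black needle, the seat's force gauge: a bar 4 mm wide, 2 mm thick, 1 mm above the white top, reaching out from under the ring to radius 76 mm; tip at radius 74 mm. At rest along station +x (station y = 0); closing carries it clockwise, to station -y, against a spring. Painted bands on the top: grey at rest, then green (tip at station y -5 to -18 mm), then red.
- tube_rack: Bystander: loose white rack, 56 by 104 mm, 100 mm high, with eight capped tubes. Origin: centre of underside.
- reagent_bottle: Bystander: loose amber jar with black cap, 60 mm diameter, 130 mm high. Origin: centre of underside.
- beaker: Bystander: loose empty glass beaker, 60 mm diameter, 75 mm high. Origin: centre of underside.

How it is judged:
On the way, in this order (a step that is already met when the one before it is completed fails the run):
1. the fine valve is closed on its seat, needle in the green, and the coarse ring has not moved (y of needle_tip in the frame of station between -0.0185 and -0.005 m and distance of coarse_line from where it was at the start of the episode below 0.004 m), for 0.2 s.
2. the coarse ring is on its index line and the needle is still in the green (y of needle_tip in the frame of station between -0.0185 and -0.005 m and value of joint coarse between -0.08 and 0.08 rad), for 0.2 s.
At the end, for the whole second after the job is handed in: The needle stands in the green (tip 5 to 18.5 mm to the station's -y side) by itself, the coarse ring is at rest with its line within 0.08 rad of the index line, the rack, jar and beaker stand upright, and everything is released (all of step 2 and velocity of joint coarse between -0.05 and 0.05 rad/s and angle between each of tube_rack, reagent_bottle, beaker's own z axis and vertical below 0.15 rad); the robot touches nothing.
It fails at once if the fine valve is forced: the needle goes into the red (tip more than 19.5 mm to the station's -y side) (y of needle_tip in the frame of station below -0.0195 m).
It fails at once if the coarse ring is moved (line over 4 mm from its start) while the fine valve is not closed (needle not up to the green, tip less than 4.5 mm across) (distance of coarse_line from where it was at the start of the episode above 0.004 m and y of needle_tip in the frame of station above -0.0045 m).
It fails at once if the tube rack is pushed more than 20 mm or tipped (distance of tube_rack from where it was at the start of the episode above 0.02 m or angle between tube_rack's own z axis and vertical above 0.3 rad).
It fails at once if the reagent bottle is pushed more than 20 mm or tipped (distance of reagent_bottle from where it was at the start of the episode above 0.02 m or angle between reagent_bottle's own z axis and vertical above 0.3 rad).
It fails at once if the beaker is pushed more than 20 mm or tipped (distance of beaker from where it was at the start of the episode above 0.02 m or angle between beaker's own z axis and vertical above 0.3 rad).
It also fails if it takes over 51 s, if anything falls off the work surface, if the arm or the gripper's body presses on something with over 40 N, if the wrist force passes 120 N, or if a joint passes its speed limit or range.

ROBOT

A 6-joint arm with a two-finger parallel gripper is mounted at the origin on the work surface. World frame = base frame: x ahead of the robot, y to its left, z up, the work surface at z = 0. Lengths are in m, angles in rad, forces in N, time in s.
With the tool pointing down it reaches from about 0.275 to 0.875 m from the base axis. Payload 12.5 kg.
Tool frame: the origin (TCP) lies on the centre line of the jaws, within the pads' length; the fingertips stand 11 mm ahead of it and the grasp point (between the pads) lies 8 mm behind it; z points along the fingers, y is the direction in which the jaws open and shut (so a half turn about z gives the same grasp; the last joint's range is limited). The gripper opens to 85 mm and grips with 20 to 120 N. Pads are 22 mm wide; open, the fingers measure 114 mm over their backs; the gripper's body (76 mm by 85 mm) begins 54 mm behind the grasp point. The pads swing forward as they close: fully open they stand 13 mm farther back than shut.
Start: joints at [1.023, 0.351, 1.652, -0, 1.139, -0.085], TCP at [0.246, 0.492, 0.242] pointing down, gripper open.
Joint ranges: [-2.75, 2.75], [-0.79, 2.1], [0.01, 2.65], [-1.57, 4.71], [0.07, 3.14], [-2.87, 2.87]. Speed limits (rad/s): [2.22, 2.22, 2.79, 3.14, 3.14, 3.14].

INTERFACE

Orientations are given as a unit quaternion [x, y, z, w].
In Python, from station import env, eyes gives the robot as it stands.
- The arm moves only by the tool arm_command, never from a script. Its argument "motion" is a list of rows, each an object of numbers: "dx", "dy", "dz": the shift along the tool's x, y, z in mm; "yaw": the turn about the tool's z in degrees; "gripper": the closure, from -1 (fully open) to 1 (shut). A call has exactly 5 rows; each row shifts and turns the commanded pose from where the row before left it, along the tool's axes as they then stand; what a row does not reach is not made up. A row lasts 1/8 s, in which the tool goes at most 62.5 mm and 10.7 degrees, less where a joint would pass 70% of its speed; a pose out of reach is approached as far as the arm can. A call with a gripper value outside its range is refused whole. The fingers move at their own pace and stop on an object; the grip force is fixed at half the most. Time passes only in rows, so rows that do not move let the fingers close, or fill a call up. It gives the time, the measured TCP pose, the force and the opening at its end, in the units of the state.
- env.state(): the state, without advancing time (a new reading comes with each control period).
- eyes.get_image(name): name is "side" or "top"; returns (picture, depth): 400x640x3 uint8, blue, green, red; 400x640 float32, m along the optical axis (not along the pixel's ray), 0 where there is no reading.
- eyes.camera_info(name): a dict with "fx", "fy", "cx", "cy" (pixels), "camera_from_world" (4x4, takes a point from world to camera coordinates). Camera axes: x right, y down, z forward; pixel columns grow to the right and rows downward; lengths in m; the calibration is good to about 2 mm. A picture is of the moment at which its call begins. camera_info takes no time and is no camera call.
- env.sign_off(): hands the job in, once; it reports no verdict.
The state is a dict: "clock": time; "q": joint angles; "dq": joint speeds; "joint_torque": joint torques, N m; "tcp_pos": TCP position; "eef_rot": TCP orientation; "force": force on the tool from outside, world axes, zero at the start; "torque": the same for the moment, N m; "grip_width": finger opening in m.
Only numpy, scipy, OpenCV 4.12 (cv2) and the standard library are available. Lean on these libraries where they do the work, as an engineer would, in place of code of your own. Each camera call takes 0.05 s, during which the arm holds its last target.

## Working session

There is one attempt and no reset: what is moved stays moved. The work goes in short steps, Python scripts to look and compute and a tool call to move; the robot and the scene stay as the last step left them, time stands still between calls to the robot, and variables do not carry over. Pictures are saved under pics/ and viewed, and the job is handed in when it is done.

Besides the shell and the picture viewer there is one more tool, called after "Request:" by a JSON object that holds its "fn" and its "kwargs". arm_command: Moves the arm, as the interface text tells. Its arguments: {"type":"object","properties":{"motion":{"type":"array"}},"required":["motion"]}

```bash
ls; mkdir -p pics
python3 - <<'E'
from station import env, eyes
import cv2,numpy as np
print(env.state())
for n in("side","top"):
    p,d=eyes.get_image(n); cv2.imwrite(f"pics/{n}0.png",p); np.save(f"pics/{n}0.npy",d)
    print(n,eyes.camera_info(n))
E
```

```text
pics
{'clock': 0.0, 'q': array([ 1.02339492e+00,  3.51247407e-01,  1.65249059e+00,  7.07377272e-06,
        1.13909927e+00, -8.45927383e-02]), 'dq': array([ 0.0016549 , -0.00067338, -0.00168763, -0.00118993,  0.00023798,
       -0.00038262]), 'joint_torque': array([ 6.91857786e-04, -5.06110811e+01, -2.91404271e+01, -7.73693455e-05,
        4.61831078e-03,  7.23372040e-06]), 'tcp_pos': array([0.24534436, 0.49185581, 0.24172703]), 'eef_rot': array([ 2.29346051e-01,  9.73344750e-01, -5.90493199e-04, -1.96442145e-04]), 'force': array([-0.11268048,  0.01044986, -0.6456006 ]), 'torque': array([-0.0178666 ,  0.05121559, -0.02004472]), 'grip_width': 0.0854184594271104}
side {'fx': 436.42029402048587, 'fy': 436.42029402048587, 'cx': 324.0727023180459, 'cy': 200.96227396820242, 'camera_from_world': array([[ 0.95261629, -0.30379461,  0.01520009, -0.52515435],
       [-0.16906497, -0.57035905, -0.80380818,  0.19854945],
       [ 0.2528621 ,  0.76315096, -0.59469435,  0.83079189],
       [ 0.        ,  0.        ,  0.        ,  1.        ]])}
top {'fx': 367.83075431431274, 'fy': 367.83075431431274, 'cx': 317.9480589311802, 'cy': 196.03944685983438, 'camera_from_world': array([[ 0.00951803, -0.99976694,  0.01937737,  0.00976141],
       [-0.98705057, -0.01249655, -0.15992188,  0.58181192],
       [ 0.16012676, -0.0176043 , -0.98693947,  0.78589171],
       [ 0.        ,  0.        ,  0.        ,  1.        ]])}
```

View pics/side0.png

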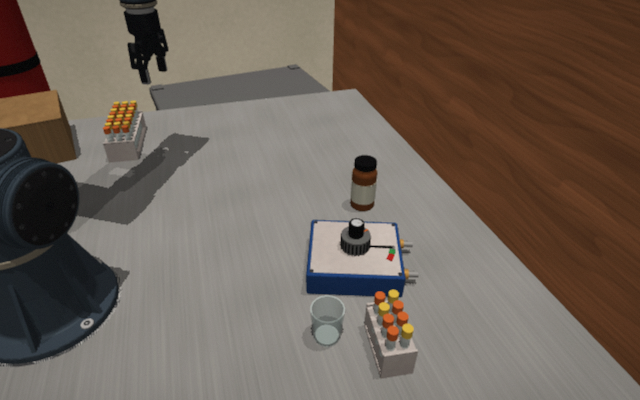

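View pics/top0.png

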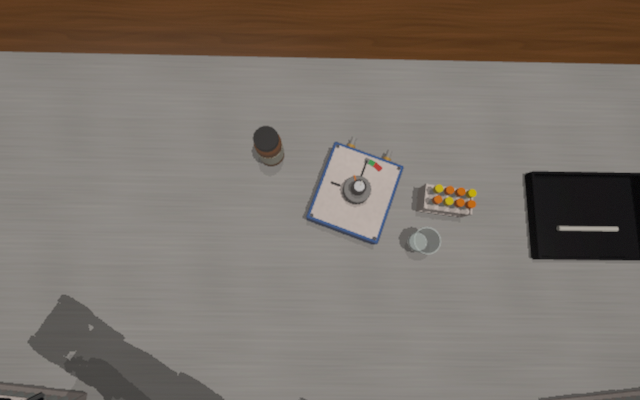

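The side view shows the station at about (355,255), with the jar at (364,183), beaker at (327,318) and rack at (390,335). The top view has the fine knob at (358,187), needle to (365,162) and index line at (337,184). Next I'll enlarge the crops and measure.

```bash
cat > h.py <<'E'
import numpy as np,cv2
from station import env,eyes
def ray(n,u,v,z):
    I=eyes.camera_info(n);T=I["camera_from_world"];R=T[:3,:3];c=-R.T@T[:3,3]
    d=R.T@np.array([(u-I["cx"])/I["fx"],(v-I["cy"])/I["fy"],1]);return c+d*(z-c[2])/d[2]
def proj(n,P):
    I=eyes.camera_info(n);T=I["camera_from_world"];p=T[:3,:3]@np.array(P)+T[:3,3]
    return I["fx"]*p[0]/p[2]+I["cx"],I["fy"]*p[1]/p[2]+I["cy"]
def whitetop(p):
    b=p.astype(int);m=((b.min(2)>150)).astype(np.uint8)
    return m
E
python3 - <<'E'
import cv2
t=cv2.imread("pics/top0.png")[135:250,300:410];s=cv2.imread("pics/side0.png")[205:305,295:425]
cv2.imwrite("pics/tc.png",cv2.resize(t,None,fx=5,fy=5,interpolation=2));cv2.imwrite("pics/sc.png",cv2.resize(s,None,fx=6,fy=6,interpolation=2))
E
```

```text
(no output)
```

View pics/tc.png

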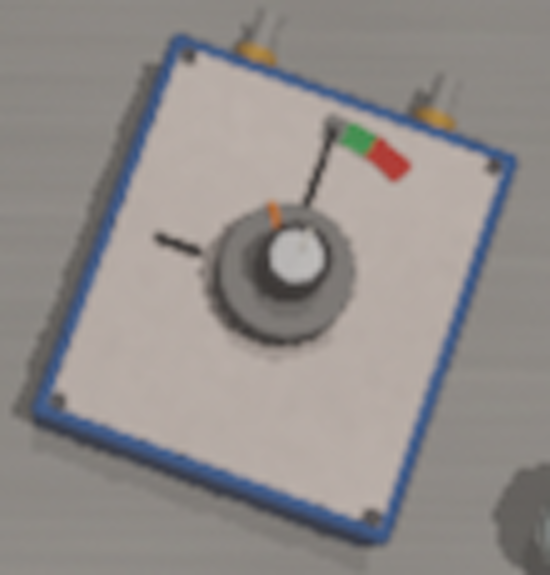

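View pics/sc.png

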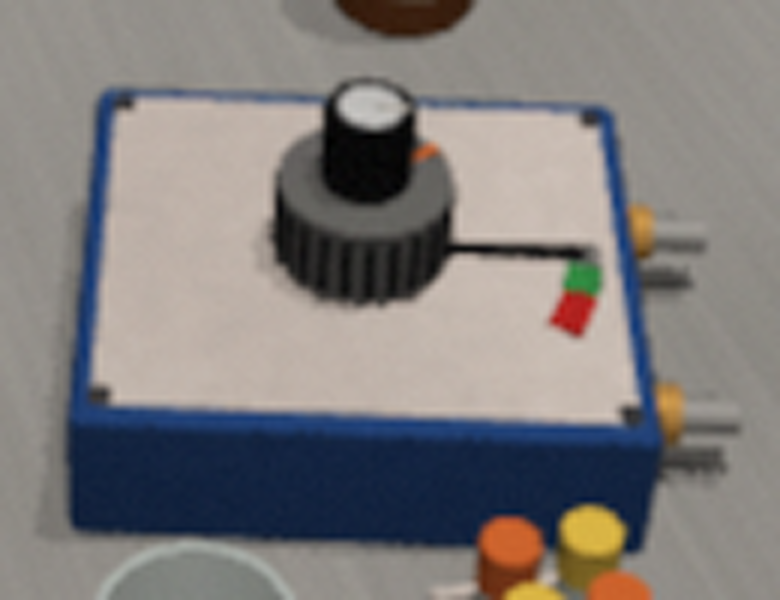

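The top crop shows the knob top at about (359.4,186.1), index line at (331–340,182–185), needle tip at about (366,161), and the orange line's outer end at about (354,176). Now to turn these into world points.

Run:
```python
from h import *
def show(name,img,mask,org):
    n,l,s,c=cv2.connectedComponentsWithStats(mask.astype(np.uint8))
    out=[(s[i,4],c[i]+org) for i in range(1,n) if s[i,4]>3]; return sorted(out,key=lambda a:-a[0])[:4]
for n,(x0,x1,y0,y1),k in(("top",(345,372,175,200),0),("side",(340,372,212,250),0)):
    p=cv2.imread(f"pics/{n}0.png");c=p[y0:y1,x0:x1].astype(int);o=np.array([x0,y0])
    hsv=cv2.cvtColor(p[y0:y1,x0:x1],cv2.COLOR_BGR2HSV).astype(int)
    w=(c.min(2)>140)&(hsv[...,1]<20)
    for a,q in show(n,p,w,o): print(n,"white",a,q,ray(n,*q,.118).round(4))
    org=(hsv[...,1]>110)&(hsv[...,0]<22)&(hsv[...,2]>120)
    for a,q in show(n,p,org,o): print(n,"orange",a,q,ray(n,*q,.088).round(4))
# station top quad via blue
for n,box in(("top",(300,410,135,250)),("side",(295,425,205,305))):
    p=cv2.imread(f"pics/{n}0.png");x0,x1,y0,y1=box;hsv=cv2.cvtColor(p[y0:y1,x0:x1],cv2.COLOR_BGR2HSV).astype(int)
    m=((hsv[...,0]>100)&(hsv[...,0]<125)&(hsv[...,1]>100)).astype(np.uint8)
    cs,_=cv2.findContours(m,cv2.RETR_CCOMP,cv2.CHAIN_APPROX_NONE)
    # inner hole = white region
    h=sorted(cs,key=cv2.contourArea)[-2]; r=np.array([ray(n,u+x0,v+y0,.055)[:2] for u,v in h[:,0]],dtype=np.float32)
    R=cv2.minAreaRect(r);print(n,"hole rect",R)
    
    h=sorted(cs,key=cv2.contourArea)[-1]; r=np.array([ray(n,u+x0,v+y0,.055)[:2] for u,v in h[:,0]],dtype=np.float32)
    print(n,"outer",cv2.minAreaRect(r))
for q in((331.2,182.4),(340,185)): print("index",ray("top",*q,.055).round(4))
print("tip",ray("top",366.3,160.5,.057).round(4))
print("orange out",ray("top",354.2,176.0,.088).round(4))
p=cv2.imread("pics/side0.png")
print("needle side tip",ray("side",295+585/6,205+250/6,.057))
```

```text
top white 84 [359.         185.53571429] [ 0.5933 -0.0678  0.118 ]
top orange 8 [354.5 178. ] [ 0.6157 -0.0621  0.088 ]
side white 49 [356.3877551  222.36734694] [ 0.5944 -0.0682  0.118 ]
side white 18 [346.61111111 215.11111111] [ 0.5838 -0.0411  0.118 ]
side white 8 [343.5 222. ] [ 0.5704 -0.0599  0.118 ]
side white 7 [368. 223.] [ 0.6156 -0.0766  0.118 ]
side orange 9 [365.44444444 229.88888889] [ 0.6183 -0.0623  0.088 ]
top hole rect ((0.5931933522224426, -0.0677119642496109), (0.16313078999519348, 0.18325041234493256), 70.1455307006836)
top outer ((0.5920379161834717, -0.06716206669807434), (0.16604116559028625, 0.18664322793483734), 70.12879943847656)
side hole rect ((0.6164864897727966, -0.024957485496997833), (0.0, 0.0), 0.0)
side outer ((0.5858741998672485, -0.0918285995721817), (0.21035709977149963, 0.18813596665859222), 70.06321716308594)
index [ 0.6119 -0.0132  0.055 ]
index [ 0.6062 -0.0331  0.055 ]
tip [ 0.6634 -0.0929  0.057 ]
orange out [ 0.6201 -0.0614  0.088 ]
needle side tip [ 0.66744502 -0.09417345  0.057     ]
```

Request:
{"fn": "arm_command", "kwargs": {"motion": [{"dx": -37.5, "dy": -23, "dz": 0, "yaw": 0, "gripper": -1}, {"dx": -37.5, "dy": -23, "dz": 0, "yaw": 0, "gripper": -1}, {"dx": -37.5, "dy": -23, "dz": 0, "yaw": 0, "gripper": -1}, {"dx": -37.5, "dy": -23, "dz": 0, "yaw": 0, "gripper": -1}, {"dx": -37.5, "dy": -23, "dz": 0, "yaw": 0, "gripper": -1}]}}

```text
clock: 0.72
tcp_pos: [0.3624, 0.3042, 0.2421]
eef_rot: [0.229, 0.973, -0.0, -0.0]
force: [0.4, -0.0, -0.2]
grip_width: 0.0854
```

Request:
{"fn": "arm_command", "kwargs": {"motion": [{"dx": -37.5, "dy": -23, "dz": 0, "yaw": 0, "gripper": -1}, {"dx": -37.5, "dy": -23, "dz": 0, "yaw": 0, "gripper": -1}, {"dx": -37.5, "dy": -23, "dz": 0, "yaw": 0, "gripper": -1}, {"dx": -37.5, "dy": -23, "dz": 0, "yaw": 0, "gripper": -1}, {"dx": -37.5, "dy": -23, "dz": 0, "yaw": 0, "gripper": -1}]}}

```text
clock: 1.35
tcp_pos: [0.4789, 0.1175, 0.2421]
eef_rot: [0.229, 0.973, -0.0, -0.0]
force: [-0.9, 0.3, -0.4]
grip_width: 0.0852
```

Request:
{"fn": "arm_command", "kwargs": {"motion": [{"dx": -37.5, "dy": -23, "dz": 0, "yaw": 0, "gripper": -1}, {"dx": -37.5, "dy": -23, "dz": 0, "yaw": 0, "gripper": -1}, {"dx": -37.5, "dy": -23, "dz": 0, "yaw": 0, "gripper": -1}, {"dx": -37.5, "dy": -23, "dz": 0, "yaw": 0, "gripper": -1}, {"dx": -37.5, "dy": -23, "dz": 0, "yaw": 0, "gripper": -1}]}}

```text
clock: 1.98
tcp_pos: [0.5953, -0.069, 0.2419]
eef_rot: [0.229, 0.973, -0.0, -0.0]
force: [0.6, 0.7, 0.0]
grip_width: 0.0856
```

Request:
{"fn": "arm_command", "kwargs": {"motion": [{"dx": 1.8, "dy": 0.2, "dz": 40, "yaw": 0, "gripper": -1}, {"dx": 0, "dy": 0, "dz": 40, "yaw": 0, "gripper": -1}, {"dx": 0, "dy": 0, "dz": 38, "yaw": 0, "gripper": -1}, {"dx": 0, "dy": 0, "dz": 20, "yaw": 0, "gripper": -1}, {"dx": 0, "dy": 0, "dz": 0, "yaw": 0, "gripper": -1}]}}

```text
clock: 2.6
tcp_pos: [0.5923, -0.0665, 0.1027]
eef_rot: [0.229, 0.973, -0.0, -0.002]
force: [0.6, 0.0, 0.2]
grip_width: 0.0853
```

Run:
```python
from h import *
p,d=eyes.get_image("side");cv2.imwrite("pics/s1.png",cv2.resize(p[150:310,260:440],None,fx=4,fy=3.7,interpolation=2))
s=env.state();print(s["tcp_pos"],s["torque"],s["force"],s["q"],s["joint_torque"])
```

```text
[ 0.5931184  -0.066665    0.10407429] [ 0.00829088 -0.03905893 -0.01468946] [-0.77563487 -0.65458554  0.8554897 ] [-1.89915845e-01  6.02219792e-01  1.63396530e+00  1.48205701e-06
  9.06525168e-01 -1.29794212e+00] [-2.94302625e-02 -5.75140214e+01 -2.32749993e+01 -1.19356337e-03
 -8.27595941e-02  2.37361184e-05]
```

View pics/s1.png

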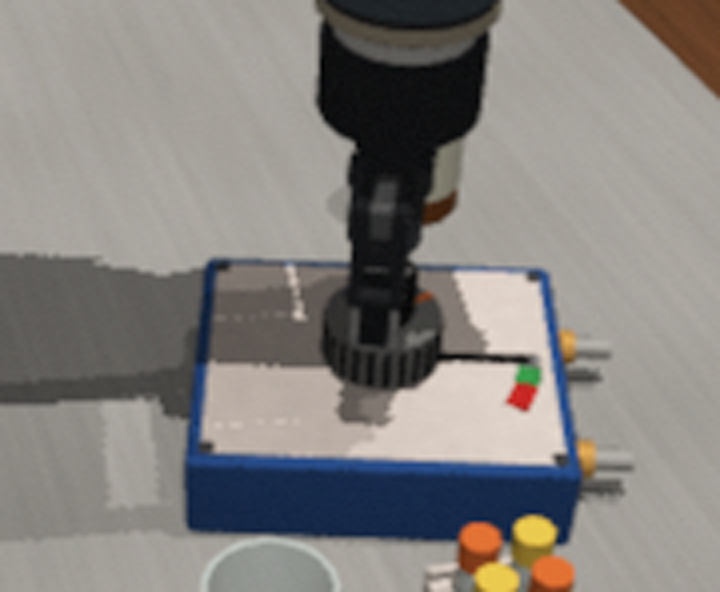

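The needle (crop 445–535, 355) and bands stay visible beside the fingers, which stand clear of the ring. I'll centre the jaws and close.

Request:
{"fn": "arm_command", "kwargs": {"motion": [{"dx": -1.2, "dy": -0.9, "dz": 0, "yaw": 0, "gripper": -1}, {"dx": 0, "dy": 0, "dz": 0, "yaw": 0, "gripper": -0.2}, {"dx": 0, "dy": 0, "dz": 0, "yaw": 0, "gripper": 0.1}, {"dx": 0, "dy": 0, "dz": 0, "yaw": 0, "gripper": 0.5}, {"dx": 0, "dy": 0, "dz": 0, "yaw": 0, "gripper": 1}]}}

```text
clock: 3.28
tcp_pos: [0.5945, -0.0674, 0.105]
eef_rot: [0.229, 0.973, 0.001, 0.001]
force: [-0.3, 5.2, 4.1]
grip_width: 0.0283
```

Request:
{"fn": "arm_command", "kwargs": {"motion": [{"dx": 0, "dy": 0, "dz": 0, "yaw": 0, "gripper": 1}, {"dx": 0, "dy": 0, "dz": 0, "yaw": 0, "gripper": 1}, {"dx": 0, "dy": 0, "dz": 0, "yaw": 0, "gripper": 1}, {"dx": 0, "dy": 0, "dz": 0, "yaw": 0, "gripper": 1}, {"dx": 0, "dy": 0, "dz": 0, "yaw": 0, "gripper": 1}]}}

```text
clock: 3.9
tcp_pos: [0.5945, -0.0674, 0.105]
eef_rot: [0.229, 0.973, 0.001, 0.001]
force: [0.8, 4.8, 4.5]
grip_width: 0.0283
```

```bash
cat >> h.py <<'E'
A=np.array([0.5937,-0.068]); YAW=-0.3466
def chk(tag):
    p,d=eyes.get_image("side");cv2.imwrite(f"pics/{tag}.png",cv2.resize(p[205:295,300:420],None,fx=6,fy=6,interpolation=2))
    s=env.state();print("clock",round(s["clock"],2),"tcp",s["tcp_pos"].round(4),"T",s["torque"].round(3),"F",s["force"].round(1),"q6",s["q"][5].round(3),"grip",round(s["grip_width"],4))
    # needle: dark pixels sampled along arcs r 45..66 in station frame
    g=cv2.cvtColor(p,cv2.COLOR_BGR2GRAY).astype(np.float32)
    res=[]
    for r in np.arange(.046,.070,.003):
        th=np.radians(np.arange(8,-26,-.5));prof=[]
        for t in th:
            u,v=proj("side",[A[0]+r*np.cos(YAW+t),A[1]+r*np.sin(YAW+t),.057]);prof.append(cv2.getRectSubPix(g,(1,1),(float(u),float(v)))[0,0])
        prof=np.array(prof);m=np.median(prof);w=np.clip(m*0.85-prof,0,None)
        k=int(np.argmin(prof)); lo,hi=max(0,k-8),k+9; 
        res.append(np.degrees((w[lo:hi]*th[lo:hi]).sum()/max(w[lo:hi].sum(),1e-6)))
    print("needle deg per r",np.round(res,1),"median",np.median(res).round(2))
E
python3 -c "
from h import *
chk('g1')"
```

```text
clock 3.95 tcp [ 0.5945 -0.0673  0.105 ] T [ 0.857 -0.037 -0.022] F [0.7 6.  5.3] q6 -1.3 grip 0.0281
needle deg per r [ 1.1  1.1  1.   1.1  0.6  0.4 -0.1 -0.  -0. ] median 0.56
```

View pics/g1.png

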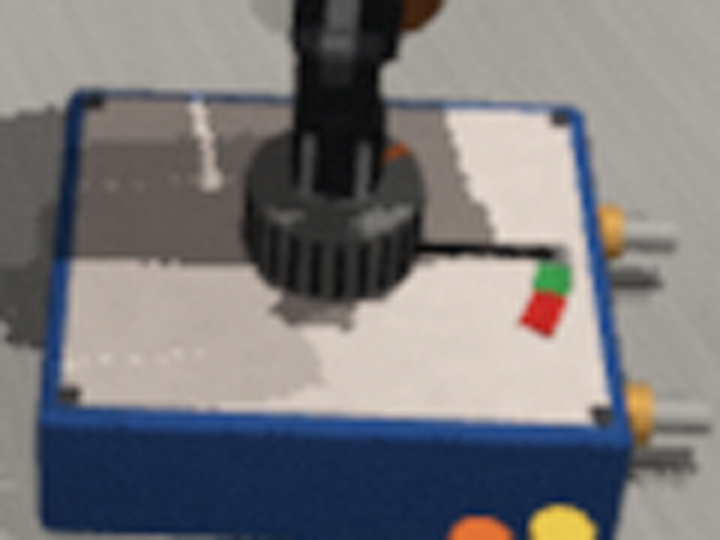

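The jaws hold the knob, the orange line is still at crop (397,152), and the needle is at rest. I'll start turning clockwise.

Request:
{"fn": "arm_command", "kwargs": {"motion": [{"dx": 0, "dy": 0, "dz": 0, "yaw": 5, "gripper": 1}, {"dx": 0, "dy": 0, "dz": 0, "yaw": 5, "gripper": 1}, {"dx": 0, "dy": 0, "dz": 0, "yaw": 5, "gripper": 1}, {"dx": 0, "dy": 0, "dz": 0, "yaw": 5, "gripper": 1}, {"dx": 0, "dy": 0, "dz": 0, "yaw": 2, "gripper": 1}]}}

```text
clock: 4.58
tcp_pos: [0.5944, -0.0675, 0.105]
eef_rot: [0.411, 0.911, 0.0, 0.0]
force: [-0.5, 4.4, 5.3]
grip_width: 0.0284
```

```bash
python3 -c "
from h import *
chk('g2')"
```

```text
clock 4.62 tcp [ 0.5943 -0.0675  0.1049] T [0.607 0.145 0.154] F [0.1 4.  4.1] q6 -0.913 grip 0.0283
needle deg per r [ 1.1  1.1  1.   1.1  0.6  0.4 -0.1  0.  -0.1] median 0.56
```

View pics/g2.png

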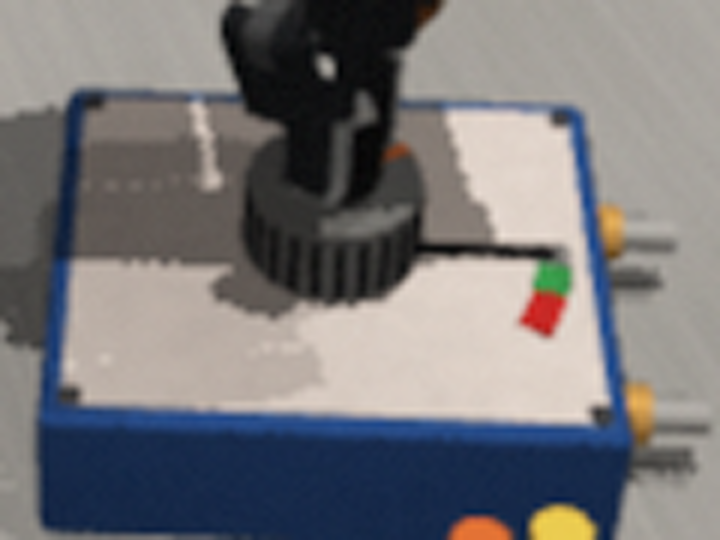

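The ring's orange line is unmoved at (397,152) and the needle is still at rest. I'll continue in small steps.

Request:
{"fn": "arm_command", "kwargs": {"motion": [{"dx": 0, "dy": 0, "dz": 0, "yaw": 2, "gripper": 1}, {"dx": 0, "dy": 0, "dz": 0, "yaw": 2, "gripper": 1}, {"dx": 0, "dy": 0, "dz": 0, "yaw": 2, "gripper": 1}, {"dx": 0, "dy": 0, "dz": 0, "yaw": 1, "gripper": 1}, {"dx": 0, "dy": 0, "dz": 0, "yaw": 0, "gripper": 1}]}}

```text
clock: 5.25
tcp_pos: [0.5943, -0.0676, 0.1049]
eef_rot: [0.466, 0.885, 0.0, 0.0]
force: [-1.4, 4.4, 4.8]
grip_width: 0.0282
```

```bash
python3 -c "
from h import *
chk('g3')"
```

```text
clock 5.3 tcp [ 0.5943 -0.0675  0.1049] T [0.612 0.168 0.156] F [-0.8  3.3  5.2] q6 -0.794 grip 0.028
needle deg per r [ 1.1  1.1  1.   1.1  0.6  0.3 -0.1  0.  -0.1] median 0.57
```

Request:
{"fn": "arm_command", "kwargs": {"motion": [{"dx": 0, "dy": 0, "dz": 0, "yaw": 2, "gripper": 1}, {"dx": 0, "dy": 0, "dz": 0, "yaw": 2, "gripper": 1}, {"dx": 0, "dy": 0, "dz": 0, "yaw": 2, "gripper": 1}, {"dx": 0, "dy": 0, "dz": 0, "yaw": 1, "gripper": 1}, {"dx": 0, "dy": 0, "dz": 0, "yaw": 0, "gripper": 1}]}}

```text
clock: 5.92
tcp_pos: [0.5942, -0.0676, 0.1049]
eef_rot: [0.519, 0.855, 0.0, 0.0]
force: [-1.2, 3.8, 5.9]
grip_width: 0.0282
```

```bash
python3 -c "
from h import *
chk('g4')"
```

```text
clock 5.97 tcp [ 0.5942 -0.0676  0.105 ] T [0.545 0.24  0.165] F [-0.8  3.9  5.3] q6 -0.672 grip 0.0279
needle deg per r [ 1.1  1.1  1.   1.1  0.6  0.3 -0.1  0.  -0. ] median 0.57
```

View pics/g4.png

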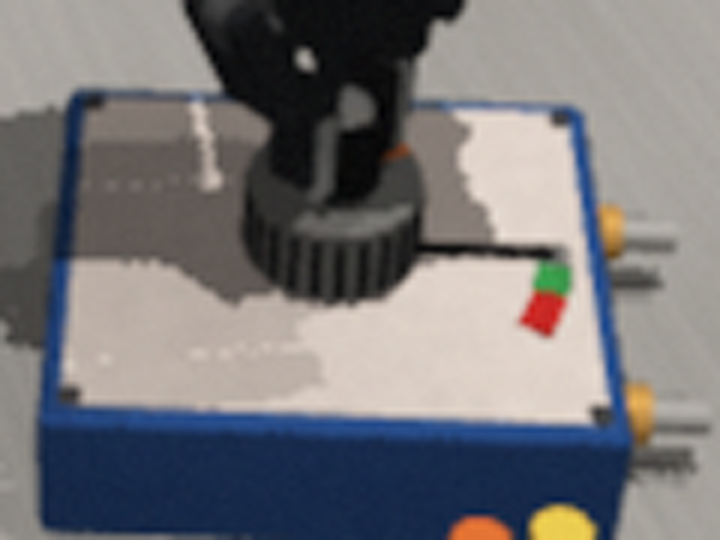

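Nothing has moved yet and the ring is still. Continuing.

Request:
{"fn": "arm_command", "kwargs": {"motion": [{"dx": 0, "dy": 0, "dz": 0, "yaw": 2, "gripper": 1}, {"dx": 0, "dy": 0, "dz": 0, "yaw": 2, "gripper": 1}, {"dx": 0, "dy": 0, "dz": 0, "yaw": 2, "gripper": 1}, {"dx": 0, "dy": 0, "dz": 0, "yaw": 1, "gripper": 1}, {"dx": 0, "dy": 0, "dz": 0, "yaw": 0, "gripper": 1}]}}

```text
clock: 6.6
tcp_pos: [0.5942, -0.0676, 0.1049]
eef_rot: [0.57, 0.822, 0.0, 0.0]
force: [-1.5, 3.7, 5.3]
grip_width: 0.028
```

```bash
python3 -c "
from h import *
chk('g5')"
```

```text
clock 6.65 tcp [ 0.5942 -0.0676  0.105 ] T [0.571 0.287 0.14 ] F [-2.5  3.6  6.1] q6 -0.55 grip 0.0284
needle deg per r [ 1.1  1.1  1.   1.1  0.6  0.4 -0.1  0.  -0. ] median 0.56
```

Request:
{"fn": "arm_command", "kwargs": {"motion": [{"dx": 0, "dy": 0, "dz": 0, "yaw": 2, "gripper": 1}, {"dx": 0, "dy": 0, "dz": 0, "yaw": 2, "gripper": 1}, {"dx": 0, "dy": 0, "dz": 0, "yaw": 2, "gripper": 1}, {"dx": 0, "dy": 0, "dz": 0, "yaw": 1, "gripper": 1}, {"dx": 0, "dy": 0, "dz": 0, "yaw": 0, "gripper": 1}]}}

```text
clock: 7.28
tcp_pos: [0.5941, -0.0676, 0.105]
eef_rot: [0.619, 0.785, 0.0, 0.0]
force: [-1.0, 3.6, 6.2]
grip_width: 0.0283
```

```bash
python3 -c "
from h import *
chk('g6')"
```

```text
clock 7.33 tcp [ 0.5941 -0.0676  0.1049] T [0.555 0.304 0.094] F [-1.5  4.1  5.9] q6 -0.427 grip 0.0283
needle deg per r [ 1.1  1.1  1.   1.2  0.6  0.3 -0.2  0.  -0.1] median 0.55
```

View pics/g6.png

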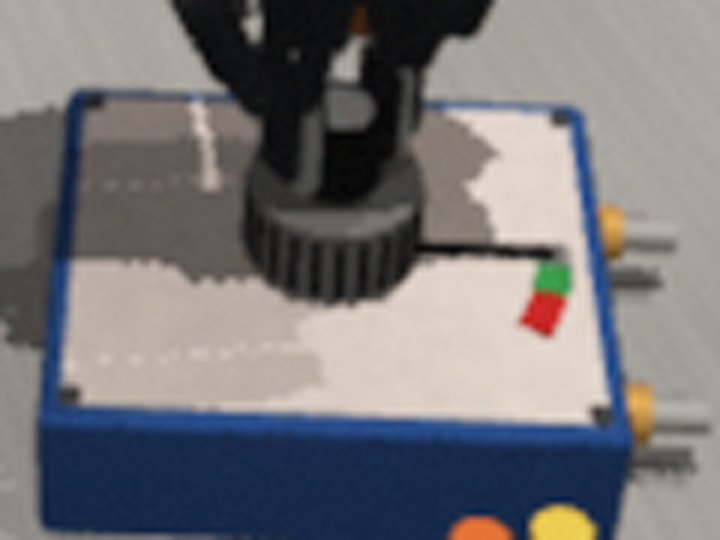

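Request:
{"fn": "arm_command", "kwargs": {"motion": [{"dx": 0, "dy": 0, "dz": 0, "yaw": 2, "gripper": 1}, {"dx": 0, "dy": 0, "dz": 0, "yaw": 2, "gripper": 1}, {"dx": 0, "dy": 0, "dz": 0, "yaw": 2, "gripper": 1}, {"dx": 0, "dy": 0, "dz": 0, "yaw": 1, "gripper": 1}, {"dx": 0, "dy": 0, "dz": 0, "yaw": 0, "gripper": 1}]}}

```text
clock: 7.95
tcp_pos: [0.5941, -0.0676, 0.1049]
eef_rot: [0.666, 0.746, 0.0, -0.0]
force: [-2.3, 3.1, 6.3]
grip_width: 0.0282
```

```bash
python3 -c "
from h import *
chk('g7')
for a in 'g2 g4 g6 g7'.split():
    d=cv2.absdiff(cv2.imread('pics/g1.png'),cv2.imread(f'pics/{a}.png'))[245:300,250:420];print(a,d.mean())
"
```

```text
clock 8.0 tcp [ 0.5941 -0.0676  0.105 ] T [0.526 0.413 0.101] F [-1.3  3.3  6.9] q6 -0.305 grip 0.0283
needle deg per r [ 1.1  1.1  1.   1.1  0.6  0.4 -0.2  0.  -0.1] median 0.56
g2 7.915686274509804
g4 7.531336898395722
g6 4.941033868092692
g7 4.346880570409982
```

Request:
{"fn": "arm_command", "kwargs": {"motion": [{"dx": 0, "dy": 0, "dz": 0, "yaw": 2, "gripper": 1}, {"dx": 0, "dy": 0, "dz": 0, "yaw": 2, "gripper": 1}, {"dx": 0, "dy": 0, "dz": 0, "yaw": 2, "gripper": 1}, {"dx": 0, "dy": 0, "dz": 0, "yaw": 1, "gripper": 1}, {"dx": 0, "dy": 0, "dz": 0, "yaw": 0, "gripper": 1}]}}

```text
clock: 8.62
tcp_pos: [0.594, -0.0676, 0.105]
eef_rot: [0.71, 0.704, 0.0, -0.0]
force: [-2.6, 4.0, 6.8]
grip_width: 0.0281
```

```bash
python3 -c "
from h import *
chk('g8')"
```

```text
clock 8.68 tcp [ 0.594  -0.0676  0.105 ] T [0.538 0.411 0.318] F [-1.8  3.2  6.4] q6 -0.183 grip 0.0286
needle deg per r [ 0.8  0.7 -1.2 -1.2 -0.9 -0.9 -0.6 -0.5 -0.6] median -0.63
```

View pics/g8.png

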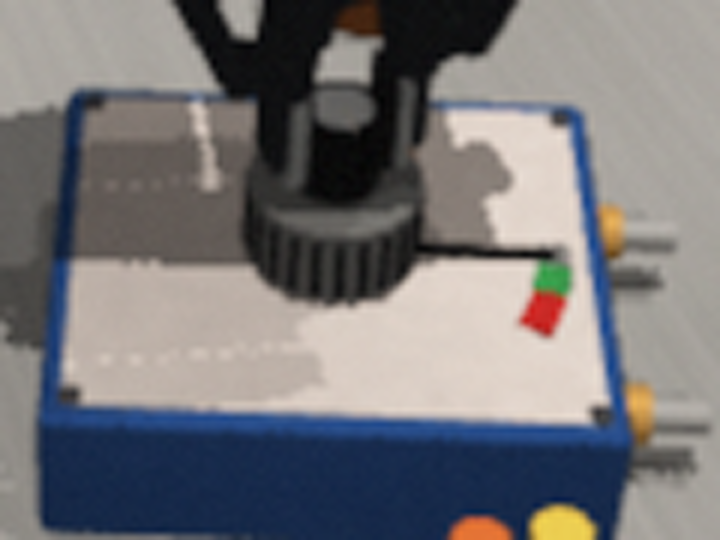

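The torque stepped up from 0.10 to 0.32 and the needle has left rest by about 1°, so the knob is on its seat. I need about 8° more; 5° first.

Request:
{"fn": "arm_command", "kwargs": {"motion": [{"dx": 0, "dy": 0, "dz": 0, "yaw": 2, "gripper": 1}, {"dx": 0, "dy": 0, "dz": 0, "yaw": 2, "gripper": 1}, {"dx": 0, "dy": 0, "dz": 0, "yaw": 1, "gripper": 1}, {"dx": 0, "dy": 0, "dz": 0, "yaw": 0, "gripper": 1}, {"dx": 0, "dy": 0, "dz": 0, "yaw": 0, "gripper": 1}]}}

```text
clock: 9.3
tcp_pos: [0.594, -0.0676, 0.105]
eef_rot: [0.74, 0.673, 0.0, -0.0]
force: [-1.5, 3.4, 7.1]
grip_width: 0.0279
```

```bash
python3 -c "
from h import *
chk('g9')"
```

```text
clock 9.35 tcp [ 0.594  -0.0677  0.1049] T [0.505 0.477 0.283] F [-3.1  3.7  6.9] q6 -0.096 grip 0.0283
needle deg per r [-5.3 -5.3 -5.2 -5.3 -5.3 -5.2 -5.7 -5.5 -5. ] median -5.27
```

View pics/g9.png

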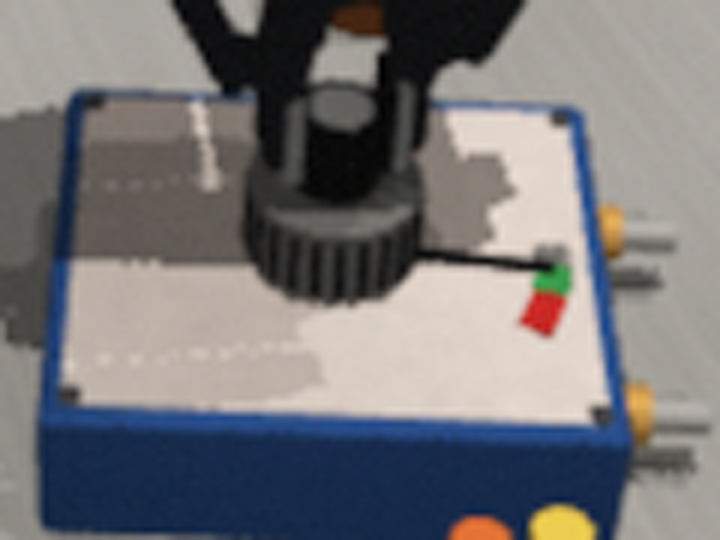

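The needle tip, at crop (550,267), is at the grey/green border. Another 4° should put it mid-green.

Request:
{"fn": "arm_command", "kwargs": {"motion": [{"dx": 0, "dy": 0, "dz": 0, "yaw": 2, "gripper": 1}, {"dx": 0, "dy": 0, "dz": 0, "yaw": 2, "gripper": 1}, {"dx": 0, "dy": 0, "dz": 0, "yaw": 0, "gripper": 1}, {"dx": 0, "dy": 0, "dz": 0, "yaw": 0, "gripper": 1}, {"dx": 0, "dy": 0, "dz": 0, "yaw": 0, "gripper": 1}]}}

```text
clock: 9.98
tcp_pos: [0.594, -0.0676, 0.1049]
eef_rot: [0.763, 0.646, 0.0, -0.0]
force: [-2.8, 2.6, 6.6]
grip_width: 0.0282
```

```bash
python3 -c "
from h import *
chk('g10')"
```

```text
clock 10.03 tcp [ 0.594  -0.0676  0.1049] T [0.534 0.533 0.317] F [-3.1  2.5  6.5] q6 -0.026 grip 0.0282
needle deg per r [-9.6 -9.2 -9.2 -9.4 -9.8 -9.4 -9.  -9.4 -9.4] median -9.39
```

View pics/g10.png

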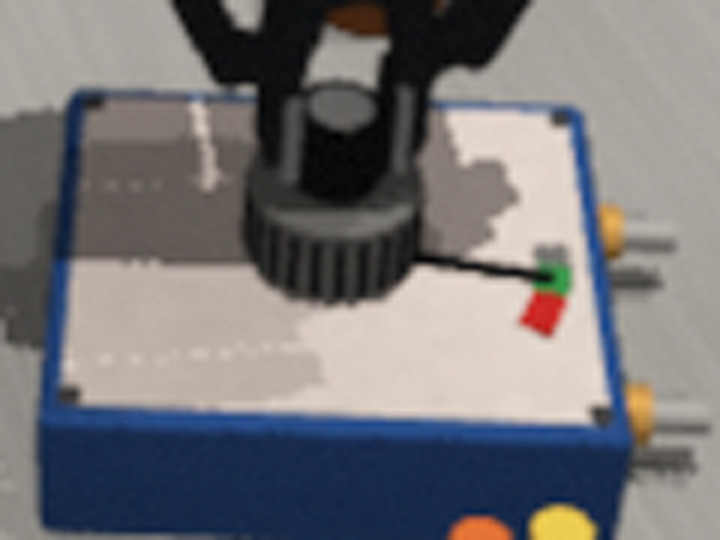

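The needle is mid-green at 9.4° (12 mm). Opening the jaws in place, then rising.

Request:
{"fn": "arm_command", "kwargs": {"motion": [{"dx": 0, "dy": 0, "dz": 0, "yaw": 0, "gripper": -1}, {"dx": 0, "dy": 0, "dz": 0, "yaw": 0, "gripper": -1}, {"dx": 0, "dy": 0, "dz": 0, "yaw": 0, "gripper": -1}, {"dx": 0, "dy": 0, "dz": 0, "yaw": 0, "gripper": -1}, {"dx": 0, "dy": 0, "dz": 0, "yaw": 0, "gripper": -1}]}}

```text
clock: 10.65
tcp_pos: [0.594, -0.0681, 0.1043]
eef_rot: [0.763, 0.646, -0.0, 0.0]
force: [0.1, -0.2, 0.3]
grip_width: 0.0854
```

```bash
python3 -c "
from h import *
chk('r1')
p,d=eyes.get_image('side')
for n,z,u,v in(('jar',.13,364,160),('rack far',.1,380,298)): print(n,ray('side',u,v,z).round(3))
print('jar top',ray('top',266,135,.13).round(3),'rack',ray('top',449,197,.1).round(3))
"
```

```text
clock 10.7 tcp [ 0.594  -0.0681  0.1043] T [ 0.062 -0.015 -0.03 ] F [-0.5  0.2 -0.5] q6 -0.026 grip 0.0851
needle deg per r [-9.4 -9.  -9.  -9.4 -9.8 -9.5 -9.2 -9.4 -9.4] median -9.38
jar [0.689 0.13  0.13 ]
rack far [ 0.569 -0.245  0.1  ]
jar top [0.696 0.127 0.13 ] rack [ 0.574 -0.262  0.1  ]
```

View pics/r1.png

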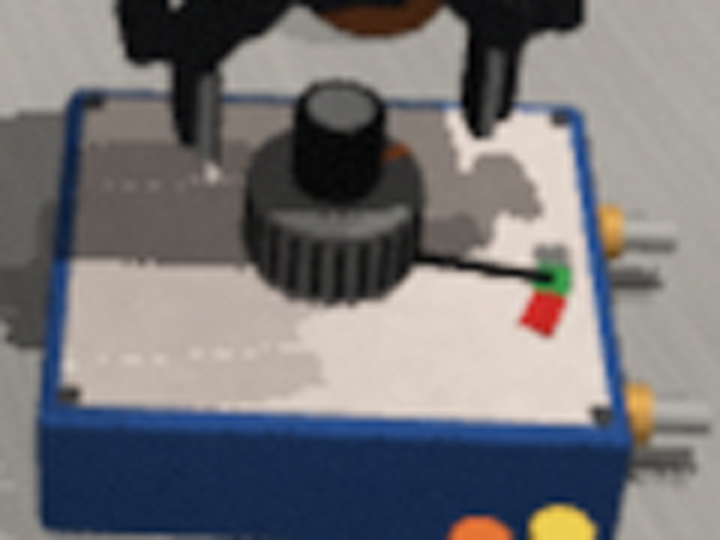

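The needle holds by itself at -9.4° and the ring's orange line is still at (397,152). Next I'll turn the open jaws 15° away from the needle, go down around the ring and close on it.

Request:
{"fn": "arm_command", "kwargs": {"motion": [{"dx": 0, "dy": 0, "dz": 0, "yaw": -8, "gripper": -1}, {"dx": 0.6, "dy": 0, "dz": 0, "yaw": -7, "gripper": -1}, {"dx": 0, "dy": 0, "dz": 10, "yaw": 0, "gripper": -1}, {"dx": 0, "dy": 0, "dz": 10, "yaw": 0, "gripper": -1}, {"dx": 0, "dy": 0, "dz": 7, "yaw": 0, "gripper": -1}]}}

```text
clock: 11.38
tcp_pos: [0.5936, -0.0674, 0.0762]
eef_rot: [0.673, 0.74, -0.0, -0.0]
force: [0.6, 0.5, -0.5]
grip_width: 0.0853
```

```bash
python3 -c "
from h import *
chk('c1')"
```

```text
clock 11.43 tcp [ 0.5933 -0.0674  0.0755] T [-0.086  0.013  0.033] F [-1.3  0.1 -0.2] q6 -0.286 grip 0.0852
needle deg per r [-9.2 -8.5 -8.8 -9.7 -9.7 -9.5 -9.2 -9.4 -9.4] median -9.35
```

View pics/c1.png

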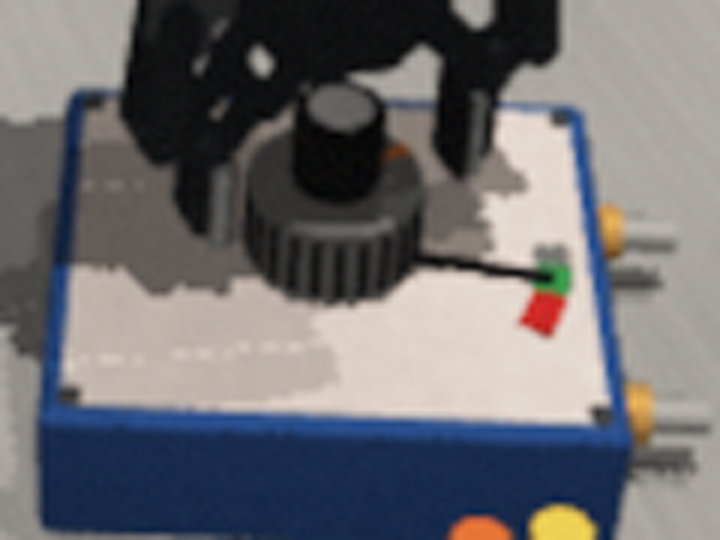

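The jaws straddle the ring (fingers at 210,240 and 465,175) and are clear of the needle. Closing.

Request:
{"fn": "arm_command", "kwargs": {"motion": [{"dx": 0, "dy": 0.5, "dz": 0, "yaw": 0, "gripper": -0.7}, {"dx": 0, "dy": 0, "dz": 0, "yaw": 0, "gripper": -0.5}, {"dx": 0, "dy": 0, "dz": 0, "yaw": 0, "gripper": -0.3}, {"dx": 0, "dy": 0, "dz": 0, "yaw": 0, "gripper": -0.2}, {"dx": 0, "dy": 0, "dz": 0, "yaw": 0, "gripper": -0.2}]}}

```text
clock: 12.05
tcp_pos: [0.5941, -0.0675, 0.0782]
eef_rot: [0.673, 0.74, -0.0, -0.0]
force: [-6.1, -0.2, 9.3]
grip_width: 0.0585
```

```bash
python3 -c "
from h import *
chk('c2')"
```

```text
clock 12.1 tcp [ 0.5941 -0.0675  0.0782] T [-0.009  1.001 -0.004] F [-5.6  0.5  9.7] q6 -0.286 grip 0.0583
needle deg per r [-9.1 -8.5 -8.7 -9.7 -9.7 -9.5 -9.2 -9.4 -9.4] median -9.36
```

View pics/c2.png

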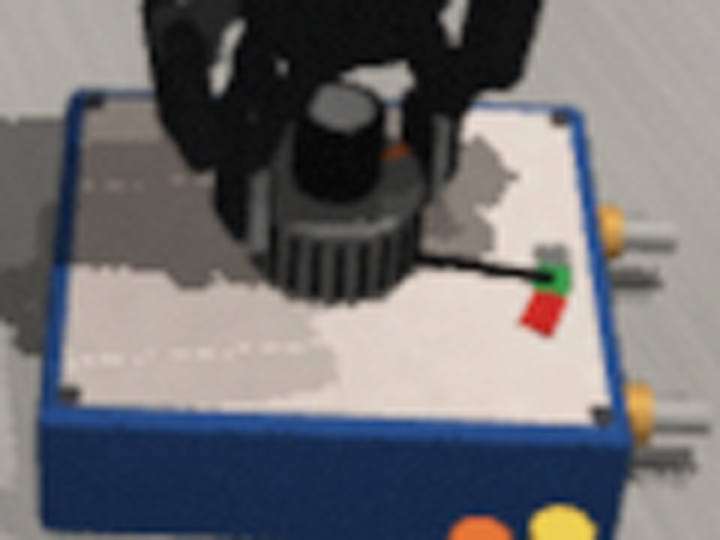

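The ring is gripped and the needle unchanged. Turning anticlockwise, half way first.

Request:
{"fn": "arm_command", "kwargs": {"motion": [{"dx": 0, "dy": 0, "dz": 0, "yaw": -5, "gripper": -0.2}, {"dx": 0, "dy": 0, "dz": 0, "yaw": -7, "gripper": -0.2}, {"dx": 0, "dy": 0, "dz": 0, "yaw": -7, "gripper": -0.2}, {"dx": 0, "dy": 0, "dz": 0, "yaw": -6, "gripper": -0.2}, {"dx": 0, "dy": 0, "dz": 0, "yaw": 0, "gripper": -0.2}]}}

```text
clock: 12.72
tcp_pos: [0.5943, -0.0674, 0.0782]
eef_rot: [0.496, 0.869, -0.0, -0.0]
force: [-4.9, 0.6, 7.5]
grip_width: 0.0579
```

```bash
python3 -c "
from h import *
chk('c3')"
```

```text
clock 12.78 tcp [ 0.5943 -0.0674  0.0782] T [0.045 0.77  0.067] F [-4.7 -0.   8.6] q6 -0.723 grip 0.0579
needle deg per r [-9.1 -8.5 -8.7 -9.6 -9.7 -9.5 -9.2 -9.4 -9.4] median -9.37
```

View pics/c3.png

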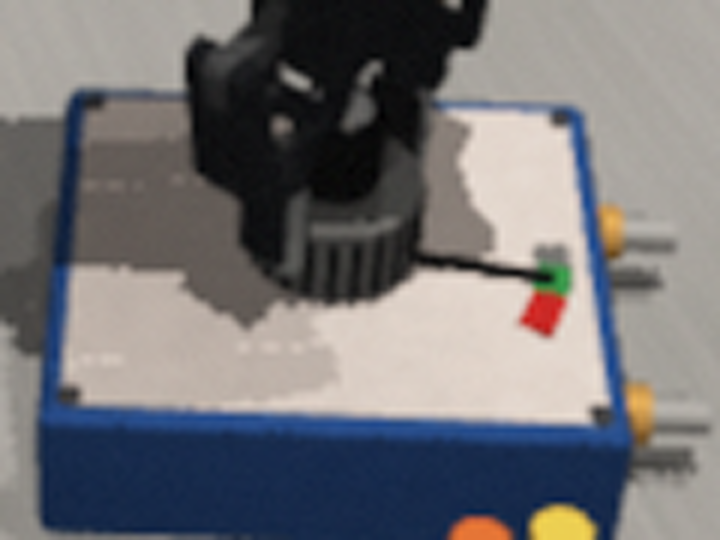

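The needle is steady and the ring is turning. Finishing to a total of 56°.

Request:
{"fn": "arm_command", "kwargs": {"motion": [{"dx": 0, "dy": 0, "dz": 0, "yaw": -7, "gripper": -0.2}, {"dx": 0, "dy": 0, "dz": 0, "yaw": -8, "gripper": -0.2}, {"dx": 0, "dy": 0, "dz": 0, "yaw": -8, "gripper": -0.2}, {"dx": 0, "dy": 0, "dz": 0, "yaw": -8, "gripper": -0.2}, {"dx": 0, "dy": 0, "dz": 0, "yaw": 0, "gripper": -0.2}]}}

```text
clock: 13.4
tcp_pos: [0.5945, -0.0672, 0.0782]
eef_rot: [0.245, 0.969, 0.0, 0.0]
force: [-4.1, 2.6, 7.1]
grip_width: 0.0579
```

Request:
{"fn": "arm_command", "kwargs": {"motion": [{"dx": 0, "dy": 0, "dz": 0, "yaw": 0, "gripper": -0.2}, {"dx": 0, "dy": 0, "dz": 0, "yaw": 0, "gripper": -1}, {"dx": 0, "dy": 0, "dz": 0, "yaw": 0, "gripper": -1}, {"dx": 0, "dy": 0, "dz": 0, "yaw": 0, "gripper": -1}, {"dx": 0, "dy": 0, "dz": 0, "yaw": 0, "gripper": -1}]}}

```text
clock: 14.02
tcp_pos: [0.5945, -0.0674, 0.0773]
eef_rot: [0.246, 0.969, -0.0, 0.0]
force: [-0.1, -0.7, 0.6]
grip_width: 0.0854
```

```bash
python3 -c "
from h import *
chk('c4')"
```

```text
clock 14.07 tcp [ 0.5945 -0.0674  0.0773] T [ 0.016  0.047 -0.018] F [-0.6  0.4 -0.4] q6 -1.264 grip 0.0853
needle deg per r [-9.2 -8.5 -8.8 -9.7 -9.7 -9.5 -9.2 -9.4 -9.4] median -9.37
```

View pics/c4.png

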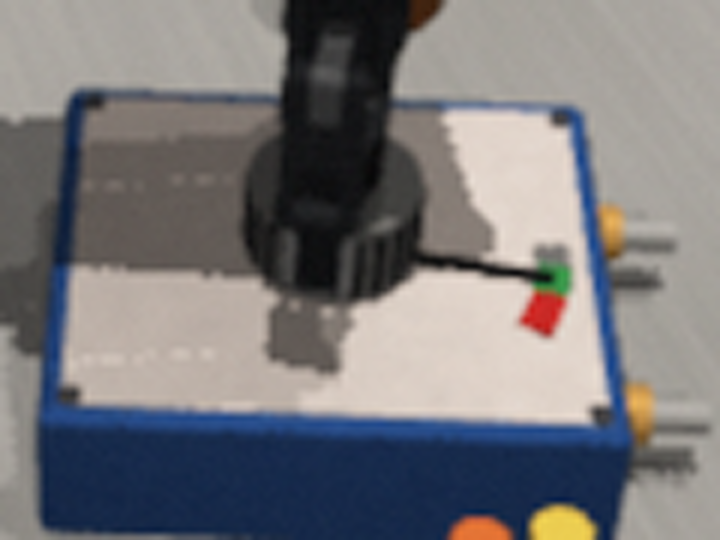

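The needle is unchanged and the jaws are open. Rising, then moving clear so the top camera can see the lines.

Request:
{"fn": "arm_command", "kwargs": {"motion": [{"dx": 0, "dy": 0, "dz": -20, "yaw": 0, "gripper": -1}, {"dx": 0, "dy": 0, "dz": -35, "yaw": 0, "gripper": -1}, {"dx": 0, "dy": 0, "dz": -45, "yaw": 0, "gripper": -1}, {"dx": 0, "dy": 0, "dz": -45, "yaw": 0, "gripper": -1}, {"dx": 40, "dy": 0, "dz": -10, "yaw": 0, "gripper": -1}]}}

```text
clock: 14.7
tcp_pos: [0.5611, -0.049, 0.2367]
eef_rot: [0.247, 0.969, 0.0, 0.004]
force: [-0.4, 0.5, -0.8]
grip_width: 0.0855
```

Request:
{"fn": "arm_command", "kwargs": {"motion": [{"dx": 40, "dy": 20, "dz": 0, "yaw": 0, "gripper": -1}, {"dx": 45, "dy": 25, "dz": 0, "yaw": 0, "gripper": -1}, {"dx": 45, "dy": 25, "dz": 0, "yaw": 0, "gripper": -1}, {"dx": 45, "dy": 25, "dz": 0, "yaw": 0, "gripper": -1}, {"dx": 45, "dy": 25, "dz": 0, "yaw": 0, "gripper": -1}]}}

```text
clock: 15.32
tcp_pos: [0.4224, 0.1634, 0.2337]
eef_rot: [0.246, 0.969, 0.001, 0.001]
force: [1.1, 0.9, 0.3]
grip_width: 0.0854
```

```bash
python3 -c "
from h import *
chk('d1')
p,d=eyes.get_image('top');cv2.imwrite('pics/top1.png',p);cv2.imwrite('pics/top1c.png',cv2.resize(p[155:220,320:395],None,fx=9,fy=9,interpolation=2))
cv2.imwrite('pics/top1c2.png',cv2.resize(p[100:280,220:500],None,fx=2.8,fy=2.8))
"
```

```text
clock 15.38 tcp [0.4196 0.1667 0.2336] T [ 0.032 -0.058 -0.012] F [0.1 2.8 1.2] q6 -0.801 grip 0.0854
needle deg per r [-9.8 -9.2 -9.2 -9.2 -9.8 -9.5 -9.2 -9.4 -9.4] median -9.37
```

View pics/top1c.png

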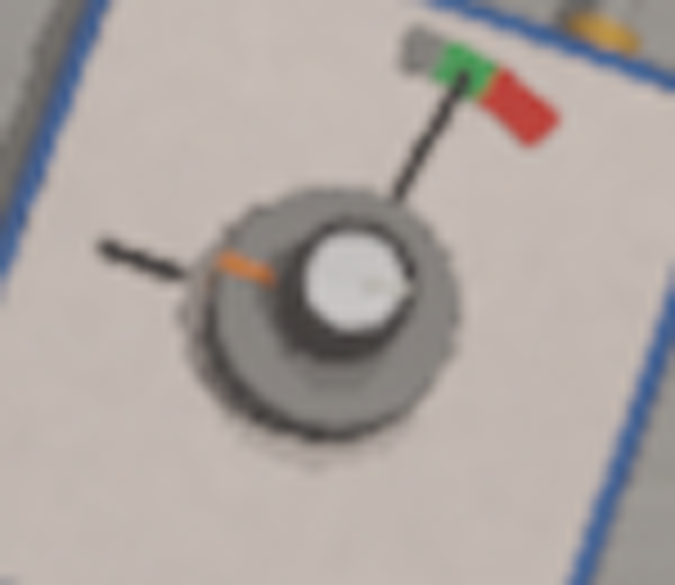

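View pics/d1.png

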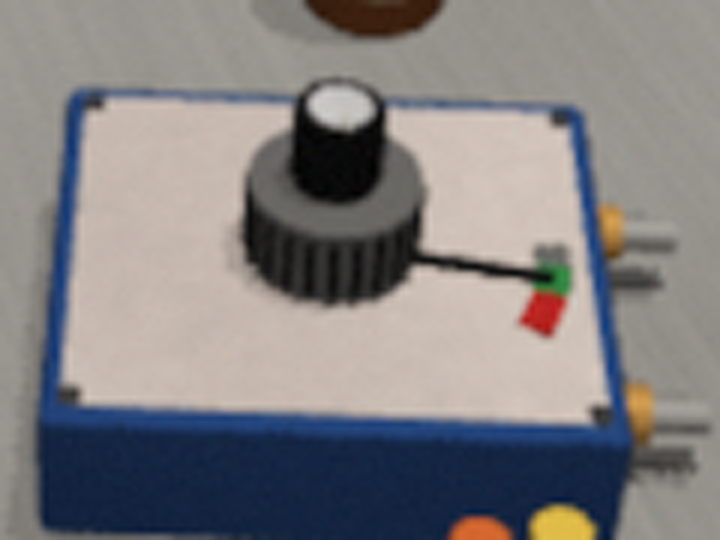

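The orange line, crop (220,260)–(272,277), looks parallel to the index line, (103,247)–(183,273). The needle is mid-green. Now to measure the angle.

Run:
```python
from h import *
p=cv2.imread("pics/top1.png");x0,y0=338,178
c=p[y0:192,x0:354];h=cv2.cvtColor(c,cv2.COLOR_BGR2HSV).astype(int)
b=c.astype(int);w=np.clip((b[...,2]-b[...,0])-25,0,None)*(h[...,0]<22)
ys,xs=np.nonzero(w);ww=w[ys,xs]
P=np.array([ray("top",x+x0,y+y0,.088)[:2] for x,y in zip(xs,ys)])
m=(P*ww[:,None]).sum(0)/ww.sum();C=np.cov(P.T,aweights=ww);e,v=np.linalg.eigh(C);a=v[:,1];a*=np.sign(a[1])
print("n",len(ww),"centroid",m,"r",np.linalg.norm(m-A))
for ax in(A,np.array([.594,-.067])):print("radial deg",np.degrees(np.arctan2(*(m-ax)[::-1])))
print("line dir",np.degrees(np.arctan2(a[1],a[0])))
# ring top circle centre as seen: index line
g=cv2.cvtColor(p,cv2.COLOR_BGR2GRAY)[178:190,328:341].astype(float);w=np.clip(110-g,0,None);ys,xs=np.nonzero(w);ww=w[ys,xs]
P=np.array([ray("top",x+328,y+178,.055)[:2] for x,y in zip(xs,ys)]);m2=(P*ww[:,None]).sum(0)/ww.sum()
C=np.cov(P.T,aweights=ww);e,v=np.linalg.eigh(C);a=v[:,1];a*=np.sign(a[1])
print("index centroid",m2,"r",np.linalg.norm(m2-A),"radial",np.degrees(np.arctan2(*(m2-A)[::-1])),"dir",np.degrees(np.arctan2(a[1],a[0])),"m-m2 dir",np.degrees(np.arctan2(*(m2-m)[::-1])))
print(90+np.degrees(YAW))
```

```text
n 22 centroid [ 0.60153564 -0.04501336] r 0.02428544570257854
radial deg 71.17688750828317
radial deg 71.08150582324147
line dir 71.3244599481927
index centroid [ 0.60933891 -0.02239373] r 0.04821314688436436 radial 71.07257671789176 dir 70.70063323119398 m-m2 dir 70.96670672755539
70.14128282076567
```

View pics/top1c2.png

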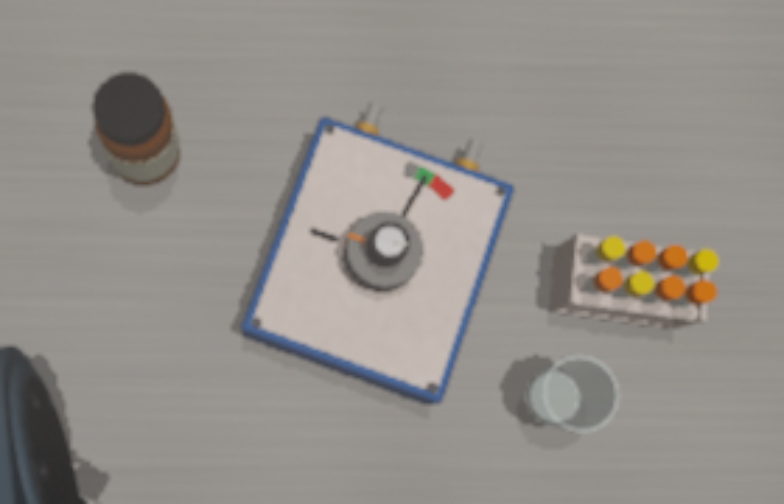

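The orange line lies within about 0.5–1° of the index line, against a tolerance of 4.6°. The needle is in the green, and the jar, rack and beaker stand upright in place. Handing in.

```bash
python3 -c "
from station import env
print(env.state()['clock']);print(env.sign_off())"
```

```text
15.425
the job is handed in; nothing more can be done
None
```

The gas station is shut down and handed in at 15.4 s of the 51 s allowed. The hand-in reports no verdict, so the results below are my own last camera checks.

- **Fine valve:** I turned the fine knob clockwise about 73° in total. The wrist torque stepped up and the needle started to move at about 64°, and I stopped with the needle mid-green. After release it held by itself at about 9.4°, roughly 12 mm across by the side camera; the band is 5 to 18.5 mm. The coarse ring's orange line showed no movement during this step.
- **Coarse ring:** I gripped the ring below the needle-safe height and turned it 56° anticlockwise. The orange line now points along 71.2° and the painted index line along 71.1°. Against the station outline, which puts the index at 70.1°, it is about 1° off. Both are well inside the 4.6° limit.
- **Surroundings:** The jar, rack and beaker stand upright and look to be in their original places; I judged this by eye from the top picture. The gripper is open and well clear of everything.

**Disagreements:** The two cameras disagreed by 1–4 mm on the same point. The turning torque also read about 0.1–0.2 N m instead of the stated 0.30. Neither affected the result.

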